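Sort the mixed-up devices back into their trays

TASK

The card reader, the power adapter and the radio on the stockroom counter lie in one another's trays. Put each into the tray whose tab has the colour of its band, right way up, centred and lengthways (either end first), and the spare grey tray is free for parking one on the way. Set the devices down gently, never dropping them, and leave the tape, the stapler and the screwdriver where they are.

Things in the scene. Friction and masses are not known exactly. Their poses are not given: they have to be found in the camera images.
- reader: Card reader: light grey box 108 mm long, 56 mm wide, with a small green screen, white keys and a RED band, 18 mm broad, 57 mm wide, round its +x end. 40 mm high; origin at the centre of its underside, x along its length, z up. Starts lengthways (within 0.15 rad) in the middle of a wrong tray. 0.17 to 0.42 kg; grasp across its width, at the origin.
- adapter: Power adapter: black box 112 mm long, 50 mm wide, with a BLUE band, 30 mm broad, round its middle (band 51 mm wide). 40 mm high; origin at the centre of its underside, x along its length, z up. Starts lengthways (within 0.15 rad) in the middle of a wrong tray. 0.17 to 0.42 kg; grasp across its width, at the origin.
- radio: Two-way radio: black box 92 mm long, 52 mm wide (x from -58 to +34 mm), with a YELLOW band, 22 mm broad, 53 mm wide, round it at the origin, aerial and knob jutting from its +x end to x = 63 mm. 40 mm high; origin at the centre of its underside, x along its length, z up. Starts lengthways (within 0.15 rad) in the middle of a wrong tray. 0.17 to 0.42 kg; grasp across its width, at the origin.
- tray_red: White tray of the red device. Its RED tab, 24 by 90 mm and 7 mm high, juts out beyond the -x end. Fixed. 170 mm long (x), 105 mm wide; floor 3 mm thick (a device in it stands 3 mm above the origin); walls 3 mm thick, rim 8 mm high. Origin at the centre of its underside, at z = 0.
- tray_blue: White tray of the blue device. Its BLUE tab, 24 by 90 mm and 7 mm high, juts out beyond the -x end. Fixed. 170 mm long (x), 105 mm wide; floor 3 mm thick (a device in it stands 3 mm above the origin); walls 3 mm thick, rim 8 mm high. Origin at the centre of its underside, at z = 0.
- tray_yellow: White tray of the yellow device. Its YELLOW tab, 24 by 90 mm and 7 mm high, juts out beyond the -x end. Fixed. 170 mm long (x), 105 mm wide; floor 3 mm thick (a device in it stands 3 mm above the origin); walls 3 mm thick, rim 8 mm high. Origin at the centre of its underside, at z = 0.
- tray_spare: Spare tray, plain grey without a tab, empty at the start: the free spot. Fixed. 170 mm long (x), 105 mm wide; floor 3 mm thick (a device in it stands 3 mm above the origin); walls 3 mm thick, rim 8 mm high. Origin at the centre of its underside, at z = 0.
- tape: Bystander: roll of amber tape lying flat, 90 mm across, 36 mm high, loose; origin at the centre of its underside. Leave it alone.
- stapler: Bystander: green and black stapler, 130 mm long (x), 36 mm wide, 45 mm high, loose; origin at the centre of its underside. Leave it alone.
- screwdriver: Bystander: screwdriver, 170 mm long (x), loose, lying under 40 mm high lengthways between the two middle trays; origin near its middle. Leave it alone.
Things that resemble listed ones, but are neither listed nor needed, are in the scene too. Leave any green or turquoise look-alike of the tray_blue alone.

How it is judged:
At the end, for the whole second after the job is handed in: Reader in the red-tabbed, adapter in the blue-tabbed, radio in the yellow-tabbed tray: on its floor (underside under 8 mm above tray origin), upright within 0.1 rad, within 15 mm of the tray's centre, lengthways within 0.21 rad (either end first), released, at rest (horizontal distance between reader and tray_red below 0.015 m and z of reader in the frame of tray_red between -0.002 and 0.008 m and angle between each of reader, adapter, radio's own z axis and vertical below 0.1 rad and angle between the x axis of reader and the x axis of tray_red, either way round below 0.21 rad and linear speed of each of reader, adapter, radio below 0.02 m/s and angular speed of each of reader, adapter, radio below 0.2 rad/s and horizontal distance between adapter and tray_blue below 0.015 m and z of adapter in the frame of tray_blue between -0.002 and 0.008 m and angle between the x axis of adapter and the x axis of tray_blue, either way round below 0.21 rad and horizontal distance between radio and tray_yellow below 0.015 m and z of radio in the frame of tray_yellow between -0.002 and 0.008 m and angle between the x axis of radio and the x axis of tray_yellow, either way round below 0.21 rad); the robot touches nothing.
It fails at once if the roll of tape is shifted more than 25 mm (distance of tape from where it was at the start of the episode above 0.025 m).
It fails at once if the stapler is shifted more than 25 mm (distance of stapler from where it was at the start of the episode above 0.025 m).
It fails at once if the screwdriver is shifted more than 25 mm (distance of screwdriver from where it was at the start of the episode above 0.025 m).
It fails at once if a device is slammed or dropped into a tray (contact force of device on tray above 60 N) (contact force between any of reader, adapter, radio and tray_red above 60 N or contact force between any of reader, adapter, radio and tray_blue above 60 N or contact force between any of reader, adapter, radio and tray_yellow above 60 N or contact force between any of reader, adapter, radio and tray_spare above 60 N).
It also fails if it takes over 112 s, if anything falls off the work surface, if the arm or the gripper's body presses on something with over 40 N, if the wrist force passes 120 N, or if a joint passes its speed limit or range.

ROBOT

A 6-joint arm with a two-finger parallel gripper is mounted at the origin on the work surface. World frame = base frame: x ahead of the robot, y to its left, z up, the work surface at z = 0. Lengths are in m, angles in rad, forces in N, time in s.
With the tool pointing down it reaches from about 0.35 to 0.975 m from the base axis. Payload 7.1 kg.
Tool frame: the origin (TCP) lies midway between the tips of the shut fingers; the grasp point (between the pads) lies 19 mm behind it; z points along the fingers, x is the direction in which the jaws open and shut, and the axes are right-handed (so a half turn about z gives the same grasp; the last joint's range is limited). The gripper opens to 88 mm and grips with 3 to 60 N. Pads are 20 mm wide; open, the fingers measure 115 mm over their backs; the gripper's body (75 mm by 178 mm) begins 61 mm behind the grasp point.
Start: joints at [-1.139, 0.423, 1.63, -0, 1.089, -0.019], TCP at [0.272, -0.563, 0.194] pointing down, gripper open.
Joint ranges: [-3, 3], [-0.9, 2.11], [0.09, 2.58], [-1.31, 4.45], [0.11, 2.69], [-2.54, 2.54]. Speed limits (rad/s): [2.39, 2.39, 3.01, 3.14, 3.14, 3.14].

INTERFACE

Orientations are given as a unit quaternion [w, x, y, z].
In Python, from station import move_pose, movel, movej, command_gripper, wait, inverse_kinematics, read_camera, camera_info, MotionError, job_done, get_time, get_joint_pos, get_qvel, get_effort, get_tcp_pos, get_ee_rot, get_ft_force, get_ft_torque, get_grip_width gives the robot as it stands. Calls block until the motion is done:
- move_pose(position, orientation): joint-space move of the TCP to a pose.
- movel(position, frame=None, v=0.15, until_force=None): straight line of the TCP; frame=None keeps the orientation; v is the mean speed in m/s. With until_force (N) it stops when the force on the tool has changed by that much, and returns True; else False.
- movej(angles): joint-space move.
- command_gripper(opening): opening from 0.0 (shut) to 1.0 (fully open); the grip force is fixed at half the most; returns when the fingers have stopped.
- wait(seconds).
- inverse_kinematics(position, orientation): joint angles nearest the present ones, or None.
- read_camera(name): name is "scene" or "top" or "wrist"; returns the picture (420x560x3 uint8, red, green, blue); there is no depth.
- camera_info(name): a dict with "intrinsics" (3x3 intrinsics, pixels), "T" (4x4, takes a point from camera to world coordinates); the wrist camera has in their place "tool_from_camera" (4x4, takes a point from camera to tool coordinates, whose origin is the TCP and whose axes are the tool frame's). Camera axes: x right, y up, looking along -z (the intrinsics and any distortion apply to the point x, -y, -z); pixel columns grow to the right and rows downward; lengths in m; the calibration is good to about 2 mm. A picture is of the moment at which its call begins: read the wrist's pose just before it. camera_info takes no time and is no camera call.
A pose or a line that the arm cannot do raises MotionError and nothing moves.
- job_done(): hands the job in, once; it reports no verdict.
Readings, each from a call of its own:
- get_time(): time.
- get_joint_pos(): joint angles.
- get_qvel(): joint speeds.
- get_effort(): joint torques, N m.
- get_tcp_pos(): TCP position.
- get_ee_rot(): TCP orientation.
- get_ft_force(): force on the tool from outside, world axes, zero at the start.
- get_ft_torque(): the same for the moment, N m.
- get_grip_width(): opening from 0.0 (shut) to 1.0 (fully open).
Only numpy, scipy, OpenCV 4.12 (cv2) and the standard library are available. Lean on these libraries where they do the work, as an engineer would, in place of code of your own. Each camera call takes 0.05 s, during which the arm holds its last target.

## Working session

There is one attempt and no reset: what is moved stays moved. The work goes in short steps, each a Python script; the robot and the scene stay as the last script left them, time stands still between calls to the robot, and variables do not carry over. Pictures are saved under pics/ and viewed, and the job is handed in when it is done.

```bash
mkdir -p pics; ls; python3 - <<'E'
from station import *
import cv2
print(get_time())
for n in ("scene","top","wrist"):
    im=read_camera(n); cv2.imwrite(f"pics/{n}0.png",im[:,:,::-1])
    print(n,camera_info(n))
E
```

```text
pics
0.0
scene {'intrinsics': array([[472.52551599,   0.        , 277.42291364],
       [  0.        , 472.52551599, 209.40015944],
       [  0.        ,   0.        ,   1.        ]]), 'T': array([[ 7.43102508e-01, -4.39463564e-01,  5.04648827e-01,
         1.12754117e+00],
       [ 6.69177560e-01,  4.87743722e-01, -5.60631301e-01,
        -7.48560189e-01],
       [ 2.37732343e-04,  7.54306196e-01,  6.56522739e-01,
         8.95498430e-01],
       [ 0.00000000e+00,  0.00000000e+00,  0.00000000e+00,
         1.00000000e+00]])}
top {'intrinsics': array([[480.61208167,   0.        , 287.1883009 ],
       [  0.        , 480.61208167, 209.75517132],
       [  0.        ,   0.        ,   1.        ]]), 'T': array([[ 0.02284134,  0.9873856 , -0.15667785,  0.26973231],
       [-0.99972512,  0.02338754,  0.00164323, -0.02267193],
       [ 0.00528682,  0.15659725,  0.98764839,  1.33797317],
       [ 0.        ,  0.        ,  0.        ,  1.        ]])}
wrist {'intrinsics': array([[293.59982892,   0.        , 281.91553847],
       [  0.        , 293.59982892, 205.29067227],
       [  0.        ,   0.        ,   1.        ]]), 'tool_from_camera': array([[ 9.99999093e-01,  1.23492327e-03,  5.36650830e-04,
         7.38371086e-04],
       [ 1.33708055e-03, -9.57765640e-01, -2.87546849e-01,
        -7.91471557e-02],
       [ 1.58887430e-04,  2.87547306e-01, -9.57766423e-01,
        -1.90919815e-01],
       [ 0.00000000e+00,  0.00000000e+00,  0.00000000e+00,
         1.00000000e+00]])}
```

View pics/top0.png

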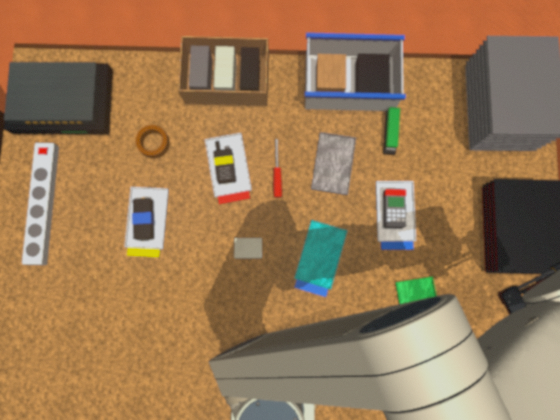

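View pics/scene0.png

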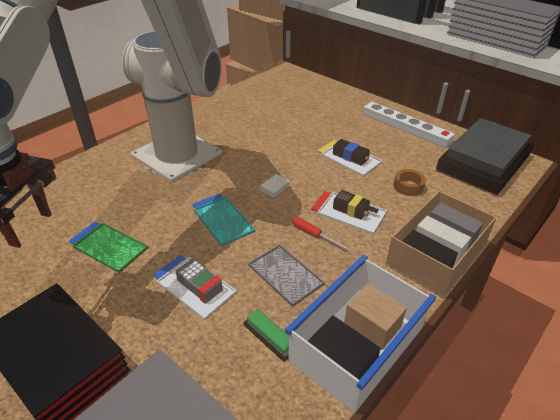

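View pics/wrist0.png

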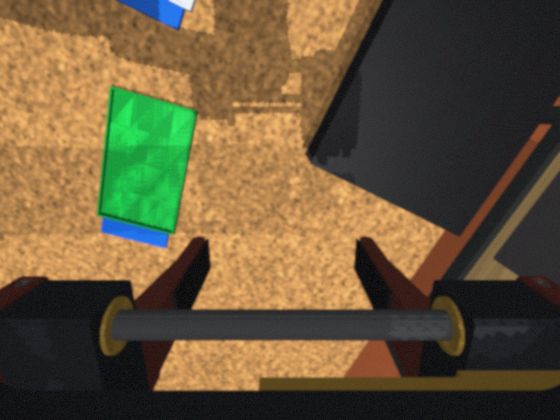

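```bash
cat > h.py <<'E'
from station import *
import numpy as np, cv2
from scipy.spatial.transform import Rotation as R
def camT(n):
    ci=camera_info(n)
    if n=="wrist":
        q=np.array(get_ee_rot()); T=np.eye(4); T[:3,:3]=R.from_quat(q[[1,2,3,0]]).as_matrix(); T[:3,3]=get_tcp_pos()
        return ci["intrinsics"],T@ci["tool_from_camera"]
    return ci["intrinsics"],ci["T"]
def cast(uv,K,T,z):
    uv=np.asarray(uv,float).reshape(-1,2)
    d=np.c_[(uv[:,0]-K[0,2])/K[0,0],-(uv[:,1]-K[1,2])/K[1,1],-np.ones(len(uv))]@T[:3,:3].T
    o=T[:3,3]; s=(z-o[2])/d[:,2]
    return (o+s[:,None]*d)[:,:2]
def rect(P):
    (c,s,a)=cv2.minAreaRect((P*1000).astype(np.float32))
    if s[0]<s[1]: a+=90; s=(s[1],s[0])
    a=(a+90)%180-90
    return np.array(c)/1000,np.array(s),np.radians(a)   # a: long axis dir from world x
def hsv(im): return cv2.cvtColor(im,cv2.COLOR_RGB2HSV)
E
python3 - <<'E'
from h import *
im=cv2.imread("pics/top0.png")
cv2.imwrite("pics/topcrop.png",cv2.resize(im[110:310,110:430],None,fx=2.5,fy=2.5,interpolation=cv2.INTER_CUBIC))
rgb=im[:,:,::-1].copy(); H=hsv(rgb); K,T=camT("top")
for name,(u,v) in dict(b=(396,215),y=(147,220),r=(227,168),s=(334,163),screen=(276,165)).items():
    print(name,cast((u,v),K,T,0.0)[0])
for name,box in dict(red_tray=(200,125,258,212),yellow_tray=(120,180,175,262),blue_tray=(370,172,420,255),spare=(305,125,362,200)).items():
    x0,y0,x1,y1=box; h=H[y0:y1,x0:x1]
    m=((h[...,1]<60)&(h[...,2]>(150 if name!="spare" else 70))).astype(np.uint8)
    if name=="spare": m=((h[...,1]<70)).astype(np.uint8)
    n,l,st,_=cv2.connectedComponentsWithStats(m)
    big=[i for i in range(1,n) if st[i,4]>30]
    pts=np.argwhere(np.isin(l,big))[:,::-1]+[x0,y0]
    hull=cv2.convexHull(pts.astype(np.int32))[:,0]
    print(name,rect(cast(hull,K,T,0.008)),[st[i].tolist() for i in big])
for name,box,(lo,hi) in (("blueband",(128,195,160,235),((100,120,60),(125,255,255))),("yelband",(205,145,245,180),((22,150,100),(35,255,255))),("redband",(380,182,412,202),((0,150,90),(6,255,255))),
  ("bluetab",(370,232,420,255),((100,150,90),(125,255,255))),("yeltab",(120,240,175,262),((22,150,100),(35,255,255))),("redtab",(205,185,258,206),((0,170,90),(6,255,255)))):
    x0,y0,x1,y1=box; m=cv2.inRange(H[y0:y1,x0:x1],lo,hi)
    pts=np.argwhere(m)[:,::-1]+[x0,y0]
    z=.043 if "band" in name else .007
    c,s,a=rect(cast(pts,K,T,z)); print(name,c,s,a,len(pts),cast(pts.mean(0),K,T,z))
E
```

```text
b [ 0.47428716 -0.33170788]
y [0.44358698 0.36754001]
r [0.59863082 0.14972048]
s [ 0.62072233 -0.15585182]
screen [0.61081849 0.01005946]
red_tray (array([0.60846252, 0.14776251]), array([171.23660278, 106.31745148]), np.float64(0.2106746843528983)) [[5, 8, 46, 64, 1461]]
yellow_tray (array([0.45150415, 0.36753653]), array([169.84083557, 107.75040436]), np.float64(-0.029034181678207368)) [[5, 7, 43, 62, 1421]]
blue_tray (array([ 0.47713907, -0.32787445]), array([187.01702881, 107.48179626]), np.float64(0.018003668048721794)) [[6, 9, 40, 67, 1564]]
spare (array([ 0.61879291, -0.15277014]), array([167.82116699, 102.72879791]), np.float64(-0.13450348348666993)) [[7, 8, 43, 62, 2058]]
blueband [0.44407904 0.36902335] [48.83395004 30.68524933] -1.5036688548059274 205 [[0.44376161 0.3693053 ]]
yelband [0.61090271 0.15517448] [48.54120255 26.59903908] -1.4184145435678204 165 [[0.6106869  0.15515329]]
redband [ 0.53127771 -0.31718497] [55.0670166  15.92303085] 1.51633095407725 115 [[ 0.53103617 -0.31841684]]
bluetab [ 0.38906473 -0.33044846] [80.97608185 16.66719055] -1.5475398502150755 176 [[ 0.38854387 -0.33288618]]
yeltab [0.35180698 0.37044339] [93.05393219 23.11991692] 1.5415239253571817 282 [[0.35179268 0.37059402]]
redtab [0.51212775 0.12688568] [87.09083557 18.6761055 ] -1.357695769005045 202 [[0.51226972 0.12700374]]
```

View pics/topcrop.png

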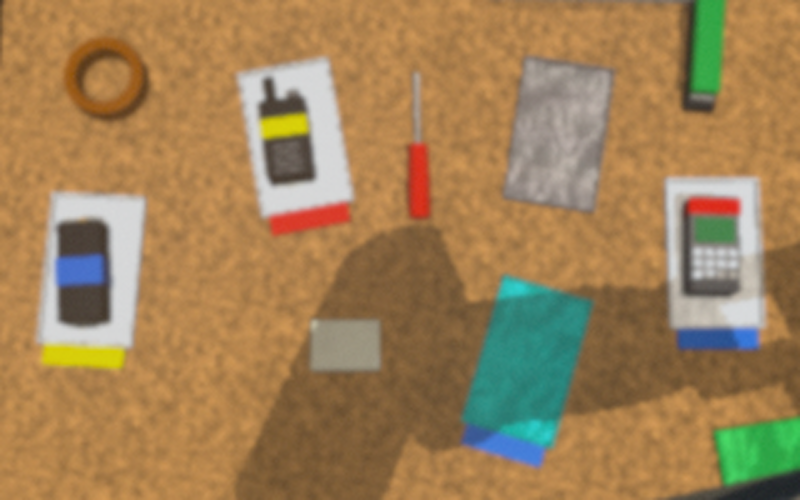

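```bash
cat >> h.py <<'E'
def quat(t):
    x=np.array([np.cos(t),np.sin(t),0]); z=np.array([0,0,-1.]); y=np.cross(z,x)
    q=R.from_matrix(np.c_[x,y,z]).as_quat(); return np.array([q[3],*q[:3]])
def jaw(a): # a: long axis dir (near 0) -> tool x at a+90deg (camera on -x side)
    return quat(a+np.pi/2)
def look(xy,a,name,back=.06,z=.22):
    u=np.array([np.cos(a),np.sin(a)])
    p=np.array(xy)-back*u
    move_pose([p[0],p[1],z],jaw(a)); wait(.2)
    K,T=camT("wrist"); im=read_camera("wrist")
    np.savez(f"pics/{name}.npz",im=im,K=K,T=T); cv2.imwrite(f"pics/{name}.png",im[:,:,::-1])
    return im,K,T
E
python3 - <<'E'
from h import *
t=get_time()
for t0 in (np.pi/2,-np.pi/2):
    print(inverse_kinematics([.42,-.33,.22],quat(t0)))
look((.474,-.328),0.018,"w_blue"); print(get_time()-t,get_joint_pos(),get_ft_force())
E
```

```text
[-6.88250100e-01  2.58423622e-01  1.80664781e+00 -4.44089210e-16
  1.07652122e+00 -2.25904643e+00]
[-6.88250100e-01  2.58423622e-01  1.80664781e+00 -4.44089210e-16
  1.07652122e+00  8.82546226e-01]
2.2 [-6.94481590e-01  2.50538611e-01  1.81758772e+00 -1.51015189e-05
  1.07357417e+00 -2.28271530e+00] [1.03863581 1.27217997 0.48518854]
```

View pics/w_blue.png

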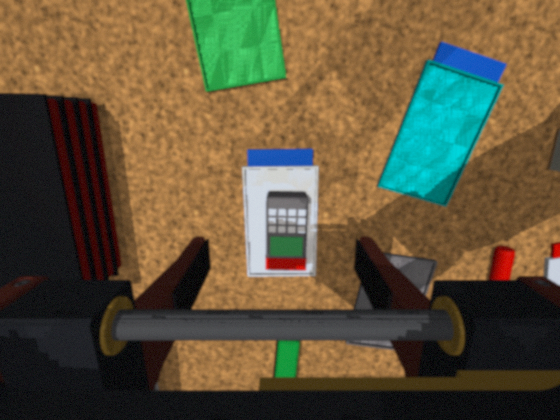

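```bash
cat >> h.py <<'E'
def bq(x,y,a):
    best=None
    for t in (a+np.pi/2,a-np.pi/2):
        q=inverse_kinematics([x,y,.1],quat(t))
        if q is not None and (best is None or abs(q[5])<best[0]): best=(abs(q[5]),quat(t),t)
    return best[1]
def look2(xy,a,name,off=.02,z=.22):
    q=bq(*xy,a); Rm=R.from_quat(q[[1,2,3,0]]).as_matrix(); p=np.array(xy)+off*Rm[:2,1]
    move_pose([p[0],p[1],z],q); wait(.2)
    K,T=camT("wrist"); im=read_camera("wrist")
    np.savez(f"pics/{name}.npz",im=im,K=K,T=T); cv2.imwrite(f"pics/{name}.png",im[:,:,::-1])
    return im,K,T
def load(name):
    d=np.load(f"pics/{name}.npz"); return d["im"],d["K"],d["T"]
COL=dict(red=((0,150,80),(7,255,255)),blue=((100,130,60),(125,255,255)),yellow=((22,130,80),(35,255,255)))
def comps(m,minA=40):
    n,l,st,c=cv2.connectedComponentsWithStats(m.astype(np.uint8))
    return [(np.argwhere(l==i)[:,::-1],st[i]) for i in range(1,n) if st[i,4]>minA]
def white(im,K,T,near,r=.13):
    h=hsv(im); m=(h[...,1]<60)&(h[...,2]>110)
    best=None
    for p,st in comps(m,300):
        P=cast(p,K,T,.008); c,s,a=rect(P)
        if np.linalg.norm(c-near)<.06 and (best is None or len(p)>best[3]): best=(c,s,a,len(p))
    return best
def colour(im,K,T,col,z,near,r=.13):
    out=[]
    m=cv2.inRange(hsv(im),*COL[col])>0
    for p,st in comps(m):
        c,s,a=rect(cast(p,K,T,z))
        if np.linalg.norm(c-near)<r: out.append((c.round(4),s.round(1),round(a,3),len(p)))
    return out
def dark(im,K,T,z,near,vmax=75):
    h=hsv(im); m=(h[...,2]<vmax)
    return [(c.round(4),s.round(1),round(a,3),len(p)) for p,st in comps(m,300) for c,s,a in [rect(cast(p,K,T,z))] if np.linalg.norm(c-near)<.06]
E
python3 - <<'E'
from h import *
im,K,T=load("w_blue"); n=np.array([.474,-.328])
print(T[:3,3])
print(white(im,K,T,n))
print(colour(im,K,T,"blue",.007,n))
print(colour(im,K,T,"red",.043,n))
h=hsv(im)
# device: non-white inside tray
cv2.imwrite("pics/wbz.png",cv2.resize(im[140:290,225:335,::-1],None,fx=4,fy=4,interpolation=cv2.INTER_NEAREST))
E
```

```text
[ 0.33510041 -0.33134362  0.41085435]
(array([ 0.48226279, -0.33088281]), array([176.17762756, 107.26738739]), np.float64(0.017126129421810864), 6087)
[(array([ 0.3876, -0.3332]), array([87.9, 21.8]), np.float64(-1.555), 1036)]
[(array([ 0.5299, -0.3225]), array([52.7, 17. ]), np.float64(-1.569), 399)]
```

View pics/wbz.png

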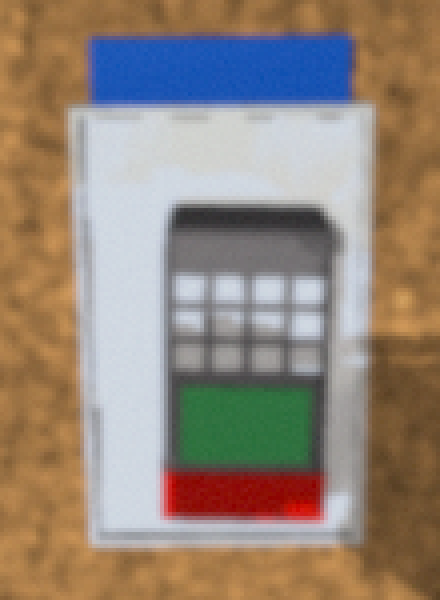

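```bash
cat >> h.py <<'E'
ZG=.018; ZT=.15
def pick(x,y,a):
    t=get_time(); q=bq(x,y,a)
    command_gripper(1.0)
    move_pose([x,y,ZT],q)
    hit=movel([x,y,.05],v=.15)
    hit=movel([x,y,ZG],v=.06,until_force=15)
    print("desc hit",hit,np.round(get_tcp_pos(),4))
    command_gripper(0.0); w=get_grip_width(); f=np.array(get_ft_force())
    movel([x,y,.06],v=.08); movel([x,y,ZT],v=.2); wait(.2)
    print("width mm",w*88,get_grip_width()*88,"weight",np.array(get_ft_force())-f,"t",get_time(),get_time()-t)
def place(x,y,a):
    t=get_time(); q=bq(x,y,a)
    move_pose([x,y,ZT],q); wait(.2)
    print("width",get_grip_width()*88)
    movel([x,y,.045],v=.12); wait(.2)
    hit=movel([x,y,ZG-.002],v=.025,until_force=3)
    print("place hit",hit,np.round(get_tcp_pos(),4),np.round(get_ft_force(),2))
    command_gripper(1.0)
    movel([x,y,.07],v=.1); movel([x,y,ZT],v=.25)
    print("w",get_grip_width()*88,"t",get_time(),get_time()-t)
E
python3 - <<'E'
from h import *
pick(.485,-.321,0.0)
K,T=camT("wrist"); im=read_camera("wrist"); cv2.imwrite("pics/held1.png",im[:,:,::-1])
E
```

```text
desc hit False [ 0.4849 -0.321   0.0178]
width mm 0.7646174096119406 0.44197765790982596 weight [-0.33620306 -1.38807197 -0.52052993] t 9.6167 7.2667
```

View pics/held1.png

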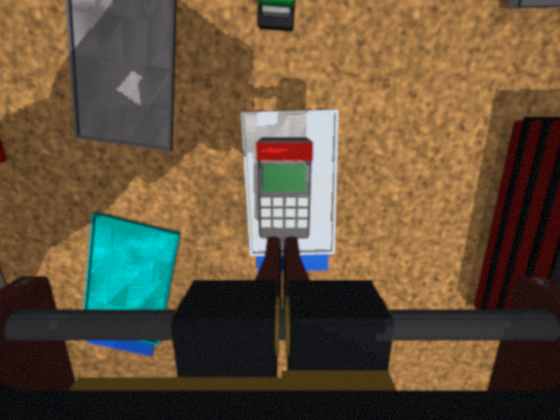

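```bash
python3 - <<'E'
from h import *
K,T=camT("wrist"); im=read_camera("wrist"); print(get_tcp_pos(),get_ee_rot(),T.round(3)); n=np.array([.474,-.328])
print(white(im,K,T,n));print(colour(im,K,T,"blue",.007,n));print(colour(im,K,T,"red",.043,n))
im=read_camera("top"); cv2.imwrite("pics/top1.png",im[:,:,::-1])
im=read_camera("scene"); cv2.imwrite("pics/scene1.png",im[:,:,::-1])
E
```

```text
[ 0.48443849 -0.32059896  0.14878373] [-1.83089096e-04 -7.07093457e-01  7.07119314e-01  1.04178553e-03] [[-0.001  0.957  0.29   0.564]
 [-1.    -0.001 -0.002 -0.321]
 [-0.002 -0.29   0.957  0.339]
 [ 0.     0.     0.     1.   ]]
(array([ 0.47546463, -0.33074548]), array([190.83956909, 106.5245285 ]), np.float64(0.02661345771289321), 9208)
[(array([ 0.3887, -0.3597]), array([32.5, 20.9]), np.float64(-1.529), 371), (array([ 0.3877, -0.2937]), array([17. ,  8.8]), np.float64(-0.026), 73)]
[(array([ 0.5305, -0.3229]), array([54.1, 16.8]), np.float64(1.57), 948)]
```

View pics/top1.png

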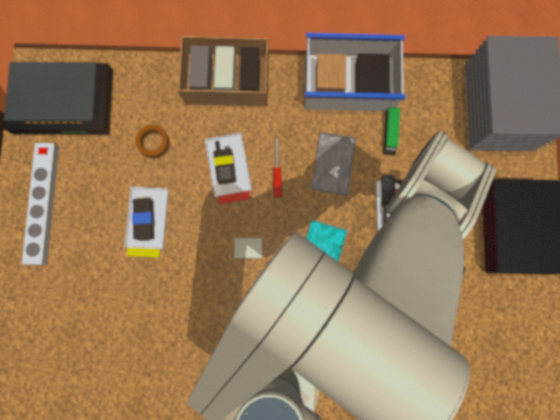

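View pics/scene1.png

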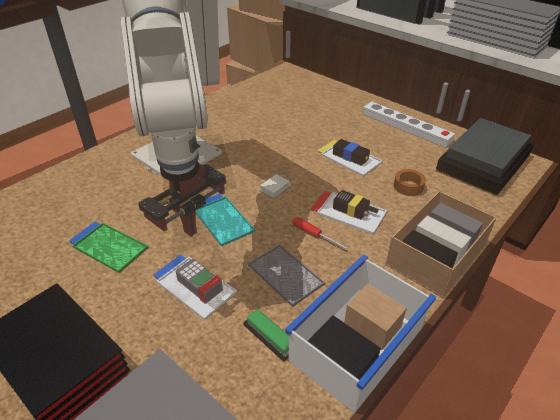

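```bash
cat >> h.py <<'E'
def proj(P,K,T):
    p=(np.asarray(P,float)-T[:3,3])@T[:3,:3]; return np.array([K[0,2]-K[0,0]*p[0]/p[2],K[1,2]+K[1,1]*p[1]/p[2]])
E
python3 - <<'E'
from h import *
tcp=np.array(get_tcp_pos())
for n in("scene","top","wrist"):
    K,T=camT(n); print(n,"tcp",proj(tcp,K,T),"below",proj([tcp[0],tcp[1],.043],K,T),"band",proj([.53,-.321,.043],K,T),"tcp+19",proj(tcp+[0,0,.019],K,T))
print(get_grip_width(),get_joint_pos(),inverse_kinematics(tcp,get_ee_rot()))
im=cv2.imread("pics/scene1.png"); cv2.imwrite("pics/s1z.png",cv2.resize(im[130:330,90:290],None,fx=3,fy=3))
E
```

```text
scene tcp [191.53403225 241.55381328] below [196.855575   273.26229622] band [209.55588019 283.18339362] tcp+19 [190.50756296 235.43758238]
top tcp [405.19621087 202.13799644] below [395.55757707 208.83824017] band [395.43128582 192.56624056] tcp+19 [407.09859769 200.81556261]
wrist tcp [281.19284004 235.54055216] below [281.53007342 196.24069365] band [281.67153556 152.59382296] tcp+19 [281.09398719 247.06047711]
0.003578121096603961 [-6.05104349e-01  4.15100211e-01  1.76159626e+00  8.72623159e-06
  9.66112495e-01  9.65668086e-01] [-6.05104349e-01  4.15100211e-01  1.76159626e+00  8.72623159e-06
  9.66112495e-01  9.65668086e-01]
```

View pics/s1z.png

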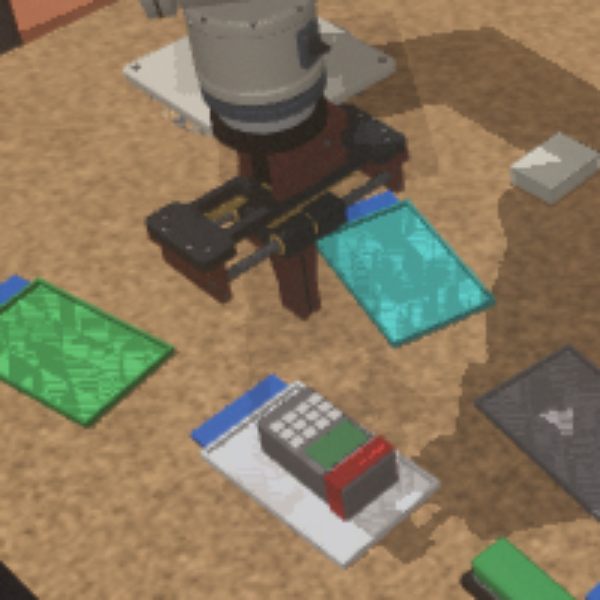

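```bash
python3 - <<'E'
from h import *
command_gripper(1.0); 
movel([.485,-.321,.06],v=.15)
print(movel([.485,-.321,.018],v=.06,until_force=10),get_tcp_pos())
def pic(n):
    a=read_camera("scene");b=read_camera("wrist")
    a=cv2.resize(a[190:340,100:300],(533,400)); b=cv2.resize(b[100:400],(533,285))
    cv2.imwrite(f"pics/{n}.png",np.vstack([a,b])[:, :, ::-1][:600])
    cv2.imwrite(f"pics/{n}w.png",b[:,:,::-1])
pic("g1")
command_gripper(0.0); print(get_grip_width()*88,get_ft_force(),get_time())
pic("g2")
E
```

```text
False [ 0.48512628 -0.32108127  0.01803589]
0.5573557199825367 [-0.58989548  1.09335664  0.29990185] 14.2333
```

View pics/g1.png

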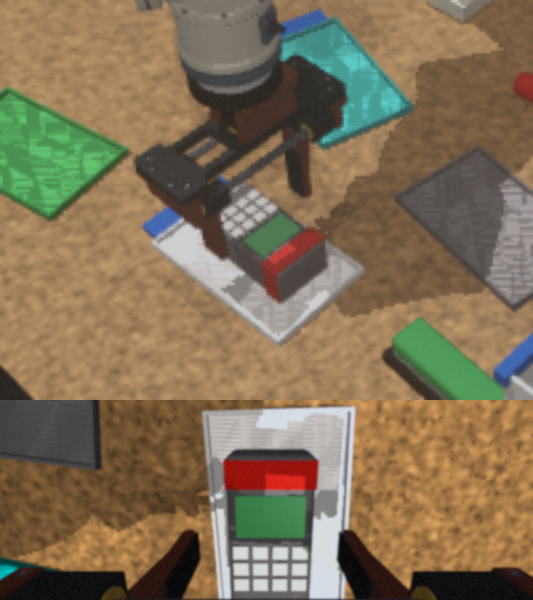

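View pics/g2.png

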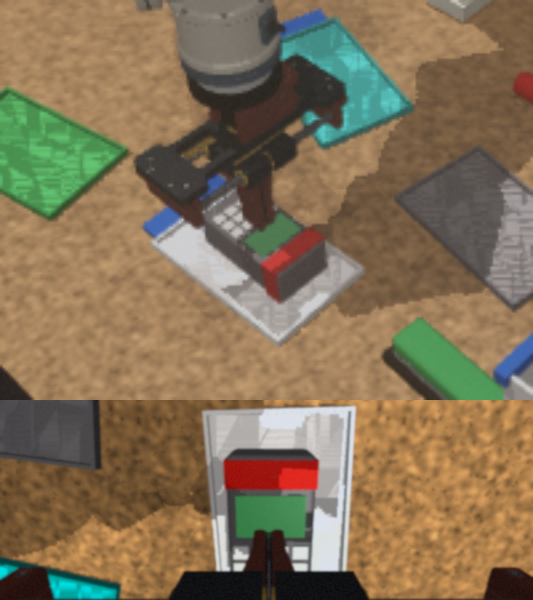

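Fingers shut just above the reader's top, so the true tips are higher than the reported TCP. I'll probe the reader's top gently to measure the offset.

```bash
python3 - <<'E'
from h import *
h=movel([.485,-.321,.0],v=.015,until_force=4); print(h,get_tcp_pos(),get_ft_force())
movel([.485,-.321,.03],v=.1); print(get_time())
E
```

```text
True [ 0.48509313 -0.32105265  0.01347934] [-0.6877194   0.88789043  5.70358366]
15.1917
```

```bash
sed -i 's/^ZG=.018; ZT=.15/ZG=-.012; ZT=.12/; s/\[x,y,.05\],v=.15/[x,y,.03],v=.2/; s/until_force=15/until_force=8/; s/\[x,y,.06\],v=.08/[x,y,.03],v=.08/; s/\[x,y,.045\],v=.12/[x,y,.012],v=.15/; s/\[x,y,.07\],v=.1/[x,y,.04],v=.1/' h.py
python3 - <<'E'
from h import *
command_gripper(1.0)
pick(.485,-.321,0.0)
K,T=camT("wrist"); im=read_camera("wrist"); cv2.imwrite("pics/held2.png",im[:,:,::-1])
E
```

```text
desc hit False [ 0.4851 -0.3211 -0.012 ]
width mm 55.868741411555085 56.129802435276105 weight [ 0.45124414  0.48544899 -4.38240778] t 20.7583 4.1915999999999976
```

View pics/held2.png

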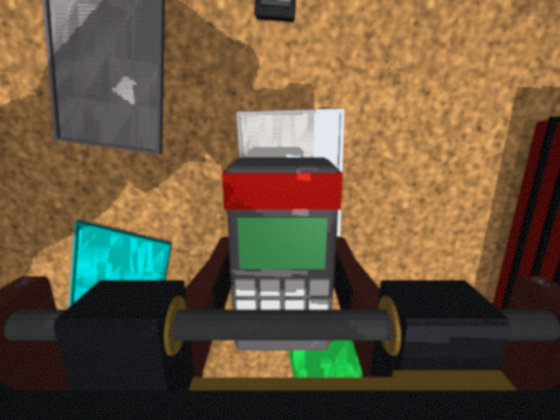

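Reader held (56 mm, ~4 N). Park it in the spare tray, then go and look at the adapter.

```bash
python3 - <<'E'
from h import *
place(.619,-.153,-.1345)
n=np.array([.4515,.3675])
im,K,T=look2(n,-.03,"w_yel",off=.03,z=.18)
print(white(im,K,T,n));print(colour(im,K,T,"yellow",.007,n));print(colour(im,K,T,"blue",.043,n));print(dark(im,K,T,.043,n)); print(get_time())
E
```

```text
width 55.80126071065386
place hit True [ 0.6187 -0.1529 -0.0119] [-0.93  0.26  4.81]
w 87.99547375116958 t 25.6417 4.833400000000001
(array([0.44857581, 0.36677841]), array([170.32206726, 106.1260376 ]), np.float64(-0.030183468846631062), 7564)
[(array([0.3515, 0.3698]), array([90.5, 21.9]), np.float64(1.538), 1738)]
[(array([0.4422, 0.3701]), array([49. , 31.7]), np.float64(-1.482), 1265)]
[(array([0.4058, 0.3672]), array([47.4, 42.1]), np.float64(-1.479), 1721), (array([0.4765, 0.3732]), array([48.2, 38.7]), np.float64(-1.488), 1377)]
27.9167
```

View pics/w_yel.png

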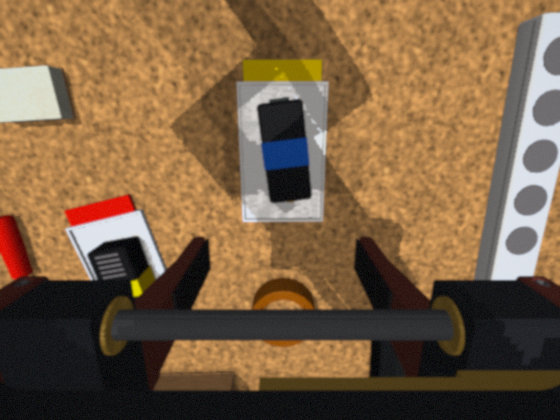

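```bash
python3 - <<'E'
from h import *
pick(.443,.370,.088)
E
```

```text
desc hit False [ 0.4431  0.3701 -0.012 ]
width mm 49.87976336607139 49.923871107104745 weight [-0.27165363  0.04445068 -3.09555388] t 32.125 4.208300000000001
```

```bash
python3 - <<'E'
from h import *
place(.484,-.331,.017)
n=np.array([.484,-.331])
im,K,T=look2(n,.017,"w_blue2",off=.03,z=.18)
print(white(im,K,T,n));print(colour(im,K,T,"blue",.007,n));print(colour(im,K,T,"blue",.043,n));print(get_time())
n=np.array([.609,.148])
im,K,T=look2(n,.21,"w_red",off=.03,z=.18)
print(white(im,K,T,n));print(colour(im,K,T,"red",.007,n));print(colour(im,K,T,"yellow",.043,n)); print(get_time())
E
```

```text
width 50.46801150700057
place hit True [ 0.4838 -0.3308 -0.0119] [-0.39  0.09  4.46]
w 88.13758069181682 t 38.6667 6.541699999999999
(array([ 0.48403271, -0.33063287]), array([173.10177612, 106.68128204]), np.float64(0.027319998511280433), 7787)
[(array([ 0.4798, -0.331 ]), array([55.4, 35.7]), np.float64(-1.555), 1317), (array([ 0.3881, -0.3332]), array([87.5, 19.9]), np.float64(-1.554), 983)]
[(array([ 0.4852, -0.331 ]), array([49.9, 32.2]), np.float64(-1.555), 1317), (array([ 0.4026, -0.3329]), array([78.8, 17.9]), np.float64(-1.554), 983)]
39.2917
(array([0.6071933 , 0.14609439]), array([170.83966064, 106.34503937]), np.float64(0.21156477936823004), 8079)
[(array([0.512 , 0.1259]), array([90. , 21.9]), np.float64(-1.363), 1671)]
[(array([0.609 , 0.1545]), array([51.6, 24.8]), np.float64(-1.413), 1015)]
41.65
```

View pics/w_blue2.png

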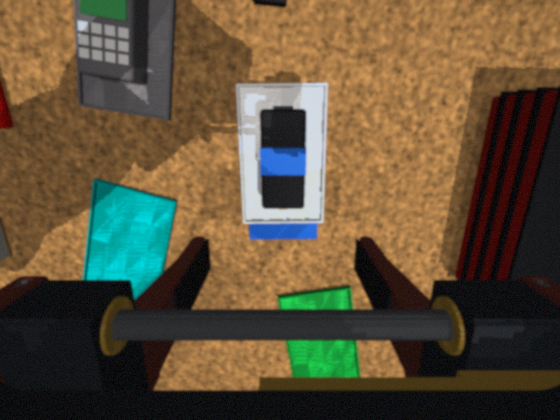

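View pics/w_red.png

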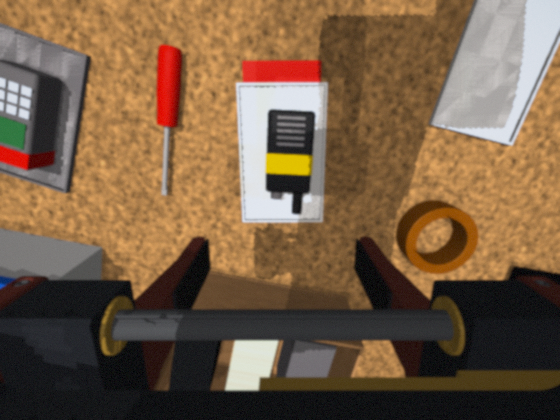

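```bash
python3 - <<'E'
from h import *
pick(.609,.1545,.158)
assert get_grip_width()*88>45
place(.4488,.367,-.031)
n=np.array([.4488,.367])
im,K,T=look2(n,-.031,"w_yel2",off=.03,z=.18)
print(white(im,K,T,n));print(colour(im,K,T,"yellow",.043,n)); print(get_time())
n=np.array([.619,-.153])
im,K,T=look2(n,-.1345,"w_sp",off=.03,z=.18)
print(colour(im,K,T,"red",.043,n)); print(get_time())
E
```

```text
desc hit False [ 0.6092  0.1545 -0.012 ]
width mm 51.5485590484044 51.9674303263279 weight [-0.28597042 -1.44589072 -4.101866  ] t 45.8167 4.166699999999999
width 51.89963928433355
place hit True [ 0.4486  0.3668 -0.0119] [-0.59  0.17  5.39]
w 87.79636990366207 t 50.875 5.058300000000003
(array([0.4492319 , 0.36681622]), array([170.86462402, 106.1727829 ]), np.float64(-0.029692381941620452), 7755)
[(array([0.3561, 0.3696]), array([81.2, 20.7]), np.float64(1.538), 1747), (array([0.4482, 0.3663]), array([51.5, 22.3]), np.float64(1.539), 941)]
51.5
[(array([ 0.6636, -0.159 ]), array([56.1, 17.6]), np.float64(1.436), 895)]
53.7667
```

View pics/w_yel2.png

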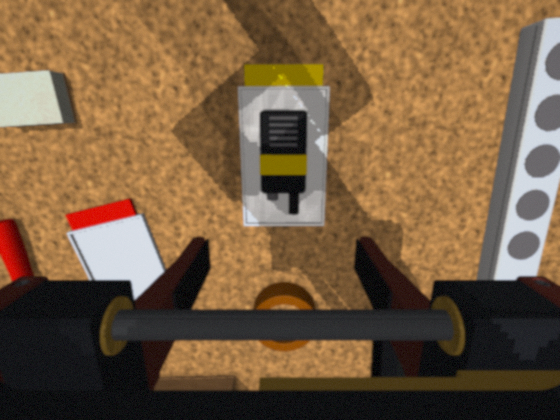

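View pics/w_sp.png

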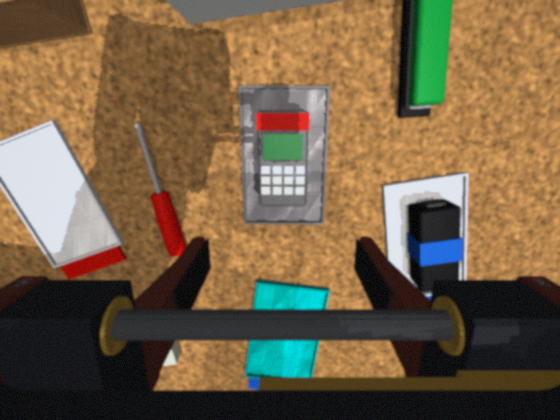

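```bash
python3 - <<'E'
from h import *
pick(.619,-.153,-.1345)
assert get_grip_width()*88>45
place(.6072,.1463,.2116)
n=np.array([.6072,.1463])
im,K,T=look2(n,.2116,"w_red2",off=.03,z=.18)
print(white(im,K,T,n));print(colour(im,K,T,"red",.043,n))
movej([-1.139,0.2,1.63,0,1.3,0]); wait(.2)
for c in("top","scene"): cv2.imwrite(f"pics/{c}9.png",read_camera(c)[:,:,::-1])
print(get_time())
E
```

```text
desc hit False [ 0.6192 -0.153  -0.012 ]
width mm 56.08718039645188 56.11192206418214 weight [-0.1427415   0.38766519 -3.5179092 ] t 57.8833 4.116599999999998
width 56.20018183869822
place hit True [ 0.6069  0.1462 -0.0119] [-0.4  -0.78  4.17]
w 87.82334248122879 t 64.3917 6.508400000000002
(array([0.60704395, 0.14603818]), array([170.64868164, 106.27733612]), np.float64(0.21028771040175298), 9087)
[(array([0.5163, 0.1267]), array([81.3, 19.8]), np.float64(-1.361), 1669), (array([0.5636, 0.1364]), array([53.8, 17.5]), np.float64(-1.361), 874)]
68.0667
```

View pics/w_red2.png

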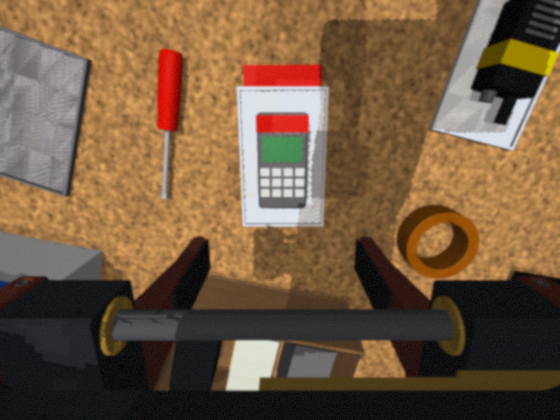

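View pics/top9.png

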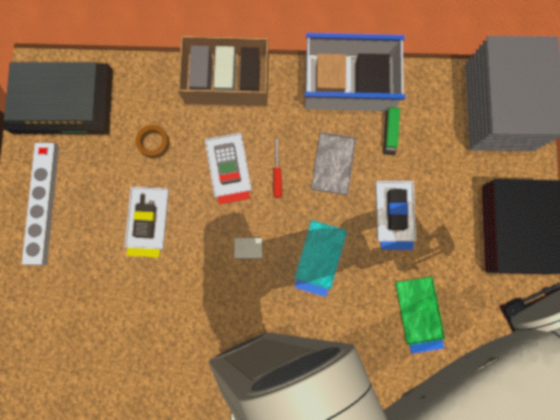

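View pics/scene9.png

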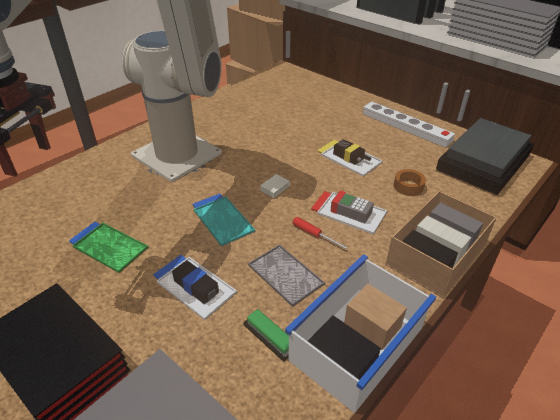

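All three devices sit centred in their own trays. The tape at (152,140), the screwdriver at (277,168) and the stapler at (391,130) in the top view have not moved.

```bash
python3 -c "
from station import *
job_done(); print(get_time())"
```

```text
the job is handed in; nothing more can be done
the job is handed in; nothing more can be done
```

I handed the job in at about 68 s of robot time with all three devices in their own trays. The reader was parked in the spare tray, the adapter went to blue and the radio to yellow, then the reader went from the spare tray to red.

**Last checks:**
- **Position:** the wrist camera put each device's origin within about 2 mm of its tray's centre, and lengthways within about 0.02 rad.
- **Setting down:** each device touched down with a force reading of about 4–5.5 N, at the same height it was picked from.
- **Bystanders:** by eye in the top picture, the tape, stapler and screwdriver have not visibly moved.

**What went wrong or disagreed:**
- **Missed grasp:** the first grasp on the reader closed on nothing, just above it. A gentle probe of the reader's top (5.7 N read) showed the fingertips are about 29 mm higher than the reported TCP. I lowered the grasp height to match, and every later grasp held at the expected width of 50–56 mm.
- **Blue tray length:** it first measured 173–187 mm instead of 170 mm because of shadow and its tab. I fixed its centre using the tab as well, and a second look after placing agreed.

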